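# Clamp the foam block in the quick-release vise

## Robot

A 7-joint arm with a two-finger parallel gripper is mounted at the origin on a cart in front of the work surface, level with it; the furniture and walls round the work are solid. World frame = base frame: x ahead of the robot, y to its left, z up, the work surface at z = 0. Lengths are in m, angles in degrees, forces in N, time in s.
With the tool pointing down it reaches from about 0.425 to 1.025 m from the base axis. Payload 9.4 kg.
Tool frame: the origin (TCP) lies between the finger pads; the fingertips stand 14 mm ahead of it and the grasp point (between the pads) lies 5 mm behind it; z points along the fingers, y is the line along which they close (so a half turn about z gives the same grasp; the last joint's range is limited). The gripper opens to 93 mm and grips with 3 to 60 N. Pads are 15 mm wide; open, the fingers measure 128 mm over their backs; the gripper's body (75 mm by 188 mm) begins 65 mm behind the grasp point.
Start: joints at [-81.114, 34.337, -0.143, 91.639, 0.103, 54.024, -4.572], TCP at [0.167, 0.706, 0.233] pointing down, gripper open.
Joint ranges: [-147.43, 147.43], [-19.82, 112.94], [-74.19, 73.91], [6.32, 146.72], [-59.91, 239.91], [6.04, 106.73], [-150.56, 150.56]. Speed limits (degrees/s): [127.2, 127.2, 172.46, 172.46, 180, 180, 180].

## Interface

Orientations are given as a 3x3 rotation matrix whose columns are the frame's x, y, z axes.
In Python, from cell import monitor, imaging, workorder gives the robot as it stands.
- The arm moves only by the shell command python3 -m crank 'ROWS'. ROWS is JSON, a list that holds one entry, the list of rows, each a list of 7 numbers: the shift along the world's x, y, z in cm, then the turn, a rotation vector about the world's x, y, z in rad, then the opening in per cent of the stroke, from 0 (shut) to 100 (fully open). A call has 1 to 5 rows; each row is the pose to reach, as a shift and turn from the pose commanded when the call began; what a row does not reach only later rows make up. A row lasts 1/8 s, in which the tool goes at most 62.5 mm and 10.7 degrees, less where a joint would pass 70% of its speed; a pose out of reach is approached as far as the arm can. A call with a gripper value outside its range is refused whole. The fingers move at their own pace and stop on an object; the grip force is fixed at half the most. Time passes only in rows, so rows that repeat a pose let the fingers close. It gives the time, the measured TCP pose, the force, the opening and the grip force at its end, in the units of the state.
- monitor.get_state(): the state, without advancing time (a new reading comes with each control period).
- imaging.get_image(name): name is "side" or "top" or "wrist"; returns (picture, depth): 384x512x3 uint8, blue, green, red; 384x512 float32, m along the optical axis (not along the pixel's ray), 0 where there is no reading.
- imaging.camera_params(name): a dict with "vertical_fov" (degrees; the focal length in pixels is half the picture's height over the tangent of half this angle, whatever the lens; pixels are square), "cx", "cy" (the principal point, pixels), "k1" (the pictures are not rectified: a ray, as slopes to the right and down, at radius r is drawn at 1 + k1 r^2 times it, then the intrinsics apply), "view" (4x4, takes a point from world to camera coordinates); the wrist camera has in their place "tool_from_camera" (4x4, takes a point from camera to tool coordinates, whose origin is the TCP and whose axes are the flange's). Camera axes: x right, y up, looking along -z (the intrinsics and any distortion apply to the point x, -y, -z); pixel columns grow to the right and rows downward; lengths in m; the calibration is good to about 2 mm. A picture is of the moment at which its call begins: read the wrist's pose just before it. camera_params takes no time and is no camera call.
- workorder.close_job(): hands the job in; it is judged then, once.
The state is a dict: "time": time; "qpos": joint angles; "qvel": joint speeds; "effort": joint torques, N m; "tool_pos": TCP position; "tcp_rot": TCP orientation; "contact_force": force on the tool from outside, world axes, zero at the start; "wrist_torque": the same for the moment, N m; "width": finger opening in m; "grasp_force": force on a finger pad.
Only numpy, scipy, OpenCV 4.12 (cv2) and the standard library are available. Lean on these libraries where they do the work, as an engineer would, in place of code of your own. Each camera call takes 0.05 s, during which the arm holds its last target. There are 200 camera calls.

## Task

Clamp the foam block in the small quick-release vise it stands in, ready for carving: squeeze the release lever against its post and, keeping it squeezed, slide the jaw up until the block is nipped between the two jaws, then let the lever go. After that swing the screw's bar down to level or a little beyond, so that the block is held tight, and let go. Leave the empty vise of the same kind as it is.

Things in the scene. Friction and masses are not known exactly. Their poses are not given: they have to be found in the camera images.
- vise: Grey vise fixed on the table, the one the foam block stands in; base 100 mm (x) by 235 mm (y), yaw within 0.2 rad. Origin on the table under its middle. +y is the closing direction: the fixed jaw is at the +y end, its face at y = +95 mm. Jaws 90 mm wide, tops 85 mm above the table. Block and sliding jaw stand on a steel rail 40 mm wide, its top 30 mm above the table.
- vise_pinch (a point): Squeeze point on the sliding jaw, 105 mm above the table, midway between the post (-x side) and the release lever (+x side); axes as the vise's. Both are free from 70 up to 117 mm above the table, 26 mm wide (y), 53 mm over their outer faces (x). Pinched along x from above with 20 N or more, the lever tips to the post (about 44 mm over both, then a stop) and the jaw slides with 2 to 4 N.
- vise_jaw (a joint): Travel of the sliding jaw in m along the vise's +y: 0 = 110 mm open between the faces, grows as it closes (opening = 110 mm - travel while the screw is at 0), 0.1 at most. It starts at 0 to 0.02. It meets the 54 mm wide foam block, pushed on against the fixed jaw, at about 0.056.
- vise_lever (a joint): Release lever, rad: about 0 = let go (it springs back by itself; a brake then holds the jaw against more than 40 N), 0.25 = fully squeezed against its stop. Pivot 50 mm above the table. Squeezing takes 8 to 15 N.
- vise_screw (a joint): Turn of the screw in rad. 0 = bar 55 degrees above level, leaning out to the vise's -x side; grows as the bar's end is pushed down (level at 0.96); stop at 1.45. Needs about 3 to 6 N at the bar's end, stays where it is left. Each rad pushes the jaw's facing 4.5 mm out of the jaw; the facing is sprung, 2.5 N per mm pressed.
- vise_bar_end (a point): Centre of the 16 mm ball at the end of the screw's bar (8 mm thick, on the rear, -y end of the sliding jaw). It goes round at 60 mm radius in the vise's x-z plane about the screw's axis, which is 55 mm above the table. Relative to point vise_pinch the axis lies 6 mm to -x, and the ball's circle 60 mm to -y. Moves with the jaw.
- vise_face: Wooden facing of the sliding jaw that presses on the foam, 72 mm wide, 44 mm high, 8 mm thick, its middle 60 mm above the table. Origin on the table level below the middle of its front face; axes as the vise's.
- foam: Whitish foam block standing loose on the rail between the jaws, 54 mm (its x, the width to be clamped) by 72 mm by 50 mm high. Origin in the middle of its underside; its x lies along the vise's y. It starts 5 to 15 mm off the fixed jaw.
- spare_vise_pinch (a point): The same lever point on the other, empty vise of the same kind, which is to be left alone.

How it is judged (in metres and radians):
On the way, in this order (a step that is already met when the one before it is completed fails the run):
1. with the release lever squeezed, the jaw is slid up to the foam block (to within 8 mm of closed on it) (value of joint vise_lever above 0.1 rad and value of joint vise_jaw above 0.048 m and value of joint vise_screw below 0.4 rad), for 0.1 s.
2. the lever is let go with the jaw there, the screw not yet turned (value of joint vise_lever below 0.05 rad and value of joint vise_jaw above 0.047 m and value of joint vise_screw below 0.4 rad), for 0.1 s.
At the end, for the whole second after the job is handed in: Foam block upright and square to the jaws (within 10 degrees), at rest, pressed by the sliding jaw with more than 5 N; jaw travel above 0.045 m, lever let go (below 0.05 rad), screw turned more than 0.8 rad (bar about level or lower) (value of joint vise_screw above 0.8 rad and contact force between vise_face and foam above 5 N and value of joint vise_lever below 0.05 rad and value of joint vise_jaw above 0.045 m and angle between foam's own z axis and vertical below 0.17 rad and angle between the x axis of foam and the y axis of vise, either way round below 0.17 rad and linear speed of foam below 0.02 m/s); the robot touches nothing.
It fails at once if the empty vise's jaw is moved more than 10 mm (distance of spare_vise_pinch from where it was at the start of the episode above 0.01 m).
It also fails if it takes over 43 s, if anything falls off the work surface, if the arm or the gripper's body presses on something with over 40 N, if the wrist force passes 120 N, or if a joint passes its speed limit or range.

## Working session

There is one attempt and no reset: what is moved stays moved. The work goes in short steps, Python scripts to look and compute and a shell command to move; the robot and the scene stay as the last step left them, time stands still between calls to the robot, and variables do not carry over. Pictures are saved under pics/ and viewed, at most 10 in all, crops included, and the job is handed in when it is done.

```bash
mkdir -p pics; ls; cat > h.py <<'E'
import numpy as np, cv2
from cell import monitor, imaging, workorder
def cam(n):
    p=imaging.camera_params(n); f=192/np.tan(np.radians(p['vertical_fov']/2)); return p,f
def pts(n,depth,p=None,st=None):
    p,f=cam(n); v,u=np.mgrid[0:384,0:512]
    K=np.array([[f,0,p['cx']],[0,f,p['cy']],[0,0,1]])
    s=cv2.undistortPoints(np.stack([u,v],-1).reshape(-1,1,2).astype(float),K,np.array([p['k1'],0,0,0.])).reshape(384,512,2)
    d=depth.astype(float)
    c=np.stack([s[...,0]*d,-s[...,1]*d,-d,np.ones_like(d)],-1)
    if 'view' in p: M=np.linalg.inv(np.array(p['view']))
    else:
        M=np.eye(4);M[:3,:3]=st['tcp_rot'];M[:3,3]=st['tool_pos'];M=M@np.array(p['tool_from_camera'])
    return (c@M.T)[...,:3]
def snap(n):
    st=monitor.get_state(); im,d=imaging.get_image(n); P=pts(n,d,st=st); np.savez(f'{n}.npz',im=im,d=d,P=P); return im,d,P,st
E
python3 - <<'E'
from h import *
for n in('top','side'):
    im,d,P,st=snap(n); cv2.imwrite(f'pics/{n}1.png',im)
    p,f=cam(n); print(n,f,p['k1'],np.linalg.inv(np.array(p['view']))[:3,3].round(3))
print({k:np.round(v,3) for k,v in st.items()})
E
```

```text
pics
top 351.0049670816848 -0.005803423132416672 [ 0.462 -0.031  1.04 ]
side 366.0940829875578 0.029902121882363998 [ 0.275 -1.     0.705]
{'time': np.float64(0.05), 'qpos': array([-81.114,  34.384,  -0.145,  91.678,   0.105,  54.023,  -4.571]), 'qvel': array([ 0.042, -0.05 , -0.044, -0.095, -0.039, -0.034, -0.049]), 'effort': array([ 5.0000e-03, -7.6726e+01,  1.5040e+00, -2.5321e+01, -5.2000e-02,
        1.4000e-02,  0.0000e+00]), 'tool_pos': array([0.166, 0.705, 0.232]), 'tcp_rot': array([[-0.973,  0.23 , -0.   ],
       [ 0.23 ,  0.973, -0.001],
       [-0.   , -0.001, -1.   ]]), 'contact_force': array([-0.162, -0.127, -0.467]), 'wrist_torque': array([ 0.03 , -0.042, -0.039]), 'grasp_force': np.float64(0.0), 'width': np.float64(0.093)}
```

View pics/top1.png

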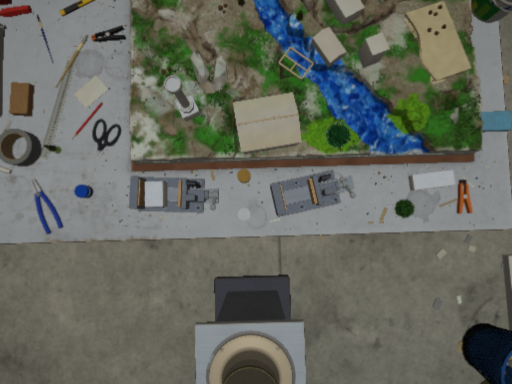

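View pics/side1.png

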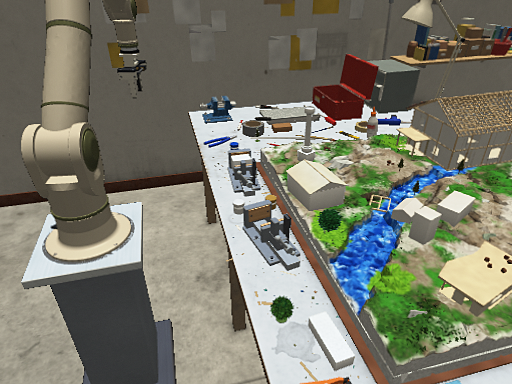

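The top view shows the foam vise at about (168,194), white block at (153,194), lever area at (200,194), with the closing direction to the image left (world +y). The empty vise is at (312,192). The side view confirms it, with the foam vise at (242,172).

```bash
python3 - <<'E'
from h import *
z=np.load('top.npz'); im,P=z['im'],z['P']
c=cv2.resize(im[165:225,115:235],None,fx=6,fy=6,interpolation=cv2.INTER_NEAREST)
cv2.imwrite('pics/crop1.png',c)
sub=P[176:216,126:222]
print(((sub[::2,::3,2])*1000).astype(int).tolist().__str__().replace('],','\n'))
print(P[176,126],P[216,222], P[230,170], P[160,170],P[140,200])
m=np.zeros((384,512),bool); m[172:218,124:208]=1
m&=(P[...,2]>.012)&(P[...,2]<.1)
r=cv2.minAreaRect((P[m][:,:2]*1000).astype(np.float32)); print(r)
hsv=cv2.cvtColor(im,cv2.COLOR_BGR2HSV)
f=m&(hsv[...,2]>190)&(hsv[...,1]<40); print(f.sum(),P[f].mean(0),cv2.minAreaRect((P[f][:,:2]*1000).astype(np.float32)))
E
```

```text
[[1, 5, 84, 84, 81, 0, 0, 3, 1, -1, 0, 0, 3, 0, 2, 2, -1, 0, 0, 0, 0, 0, 0, 0, 1, 0, 2, 2, 0, 2, 0, 0
 [-2, -3, 84, 84, 83, 57, 34, 11, 12, 9, 11, 11, 12, 13, 13, 12, 13, 10, 12, 85, 79, 11, 12, 10, 13, 12, 1, 0, 2, 3, 3, -1
 [-1, 3, 84, 85, 81, 73, 45, 13, 9, 13, 12, 17, 13, 18, 13, 14, 14, 11, 84, 83, 117, 117, 116, 117, 13, 9, 6, -1, 3, 3, 2, 0
 [-1, 2, 86, 87, 80, 70, 45, 79, 78, 79, 79, 79, 79, 49, 10, 9, 14, 10, 85, 84, 116, 117, 115, 113, 23, 14, 8, 0, 0, 1, 3, 1
 [2, 3, 1040, 85, 83, 70, 47, 80, 83, 79, 79, 81, 80, 50, 13, 15, 14, 12, 84, 82, 86, 111, 114, 109, 69, 10, 7, 1, 2, 2, -2, 0
 [0, 1, 87, 84, 82, 71, 46, 80, 80, 83, 80, 82, 77, 54, 10, 10, 14, 10, 83, 83, 81, 42, 43, 51, 48, 13, 2, 2, 1, 0, 1, 3
 [0, 2, 84, 81, 79, 66, 43, 80, 84, 83, 82, 79, 82, 51, 31, 31, 30, 32, 82, 84, 82, 44, 31, 53, 30, 34, 31, 29, 31, 27, 38, 3
 [0, 0, 83, 85, 82, 66, 41, 79, 78, 82, 79, 76, 82, 50, 29, 27, 30, 29, 85, 85, 79, 64, 67, 68, 69, 69, 66, 63, 32, 26, 46, 3
 [0, 0, 83, 83, 81, 65, 43, 80, 79, 79, 80, 82, 78, 50, 31, 26, 33, 32, 81, 87, 82, 72, 72, 66, 69, 69, 66, 70, 60, 63, 63, -
[... 1033 characters left out ...]
-1, -1, 0, 8, 9, 12, 11, 12, 9, 13, 11, 12, 11, 10, 14, 10, 14, 10, 9, 8, 11, 11, 11, -1, 1, 0, 0, 0, 0
 [0, 0, 2, 4, -3, 0, 1, 0, 1, 1, 5, -1, 1, -3, 1, 2, -2, 0, 0, 0, 0, 1, 0, 0, -1, 0, 3, 3, 2, -1, 1, 0
 [0, 1, -1, 0, 0, 2, 3, 0, 4, 3, 0, 1, -1, 0, 1, 1, 0, 1, 0, 0, 0, 2, -4, 0, 3, 3, 0, -1, 2, 5, 2, 1]]
[0.5874657  0.35213962 0.00102857] [0.46046271 0.06853974 0.0025983 ] [0.42365285 0.22246812 0.00365272] [0.62431474 0.20929896 0.04605843] [0.67206099 0.1171967  0.08025734]
((528.9974365234375, 207.73809814453125), (210.96827697753906, 99.38197326660156), 86.6064453125)
0 [nan nan nan] ((0.0, 0.0), (0.0, 0.0), 0.0)<stdin>:12: RuntimeWarning: Mean of empty slice.
  ret = um.true_divide(
```

View pics/crop1.png

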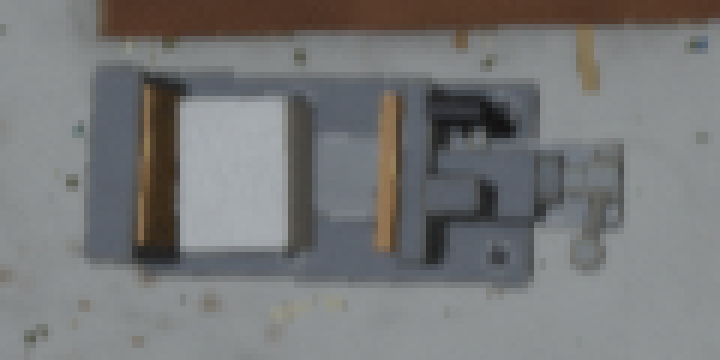

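```bash
cat > m.py <<'E'
from h import *
import sys
yaw=np.radians(-3.4); ex=np.array([np.cos(yaw),np.sin(yaw)]); ey=np.array([-np.sin(yaw),np.cos(yaw)])
z=np.load(sys.argv[1]+'.npz'); P=z['P']; Z=P[...,2]
def rep(n,m):
    q=P[m]; a=q[:,:2]@ex; b=q[:,:2]@ey
    print(n,m.sum(),'xyz',np.median(q,0).round(4),'vx',np.percentile(a,[2,98]).round(4),'vy',np.percentile(b,[2,98]).round(4))
R=(P[...,0]>.45)&(P[...,0]<.585)&(P[...,1]>.05)&(P[...,1]<.34)
m=R&(Z>.1135)&(Z<.121)&(P[...,1]>.1)
n,l,s,c=cv2.connectedComponentsWithStats(m.astype(np.uint8))
for i in range(1,n):
    if s[i,4]>5: rep('post/lever',l==i)
rep('jaws85',R&(Z>.082)&(Z<.088))
rep('foam',R&(abs(Z-.08)<.004)&(P[...,1]>.2)&(P[...,1]<.28))
rep('base',R&(abs(Z-.012)<.005))
rep('ball',R&(Z>.09)&(P[...,1]<.115))
q=P[R&(abs(Z-.012)<.005)]
T=(P[...,0]>.58)&(P[...,0]<.66)&(P[...,1]>0)&(P[...,1]<.4); print('terrain max',np.percentile(Z[T],99.5))
E
python3 m.py top; python3 m.py side
```

```text
post/lever 43 xyz [0.5527 0.1377 0.1174] vx [0.5384 0.5489] vy [0.1595 0.1833]
post/lever 59 xyz [0.5134 0.141  0.1166] vx [0.4981 0.5117] vy [0.1605 0.1846]
jaws85 530 xyz [0.5312 0.2865 0.0843] vx [0.4756 0.5553] vy [0.1885 0.3431]
foam 440 xyz [0.5287 0.2482 0.0804] vx [0.4801 0.5461] vy [0.2546 0.3023]
base 656 xyz [0.5008 0.2068 0.0126] vx [0.4666 0.5652] vy [0.1523 0.3221]
ball 36 xyz [0.4891 0.0831 0.109 ] vx [0.4741 0.4959] vy [0.1052 0.1183]
terrain max 0.14071584125261066
post/lever 14 xyz [0.5512 0.1349 0.1168] vx [0.5372 0.5478] vy [0.1591 0.1849]
post/lever 18 xyz [0.5129 0.138  0.1167] vx [0.4964 0.512 ] vy [0.1585 0.1842]
jaws85 133 xyz [0.5256 0.2829 0.0846] vx [0.4743 0.5518] vy [0.1112 0.3406]
foam 117 xyz [0.5269 0.2441 0.0804] vx [0.4788 0.5452] vy [0.2504 0.3017]
base 216 xyz [0.4952 0.1613 0.0127] vx [0.465  0.5629] vy [0.1084 0.3268]
ball 22 xyz [0.4885 0.0817 0.1047] vx [0.4756 0.4927] vy [0.1059 0.1153]
terrain max 0.14145916308155454
```

```bash
python3 -m crank '[[[3,-4.7,0,0,0,-0.116,100],[6,-9.4,0,0,0,-0.233,100],[9,-14.1,0,0,0,-0.35,100],[12,-18.8,0,0,0,-0.466,100],[15,-23.5,0,0,0,-0.583,100]]]'
python3 -m crank '[[[3,-4.7,0,0,0,-0.116,100],[6,-9.4,0,0,0,-0.233,100],[9,-14.1,0,0,0,-0.35,100],[12,-18.8,0,0,0,-0.466,100],[15,-23.5,0,0,0,-0.583,100]]]'
python3 -m crank '[[[3,-4.7,0,0,0,-0.116,100],[6.2,-9.4,0,0,0,-0.232,100],[6.2,-9.4,0,0,0,-0.232,100],[6.2,-9.4,0,0,0,-0.232,100]]]'
```

```text
time: 0.72
tool_pos: [0.3173, 0.4689, 0.2325]
tcp_rot: [[-0.683, 0.73, -0.0], [0.73, 0.683, -0.0], [-0.0, -0.0, -1.0]]
contact_force: [0.8, -0.2, 0.6]
width: 0.0931
grasp_force: 0.0
time: 1.35
tool_pos: [0.4672, 0.2341, 0.2326]
tcp_rot: [[-0.169, 0.986, -0.0], [0.986, 0.169, 0.0], [0.0, -0.0, -1.0]]
contact_force: [0.1, 0.3, 0.6]
width: 0.0926
grasp_force: 0.0
time: 1.85
tool_pos: [0.5281, 0.142, 0.2323]
tcp_rot: [[0.058, 0.998, -0.001], [0.998, -0.058, 0.0], [-0.0, -0.001, -1.0]]
contact_force: [-0.7, 0.6, -0.2]
width: 0.0929
grasp_force: 0.0
```

```bash
python3 - <<'E'
from h import *
im,d,P,st=snap('wrist'); cv2.imwrite('pics/w1.png',im); print(st['tool_pos'])
E
python3 m.py wrist
```

```text
[0.52805652 0.14197597 0.23226524]
post/lever 372 xyz [0.5144 0.1459 0.1169] vx [0.4963 0.5132] vy [0.164  0.1875]
post/lever 251 xyz [0.553  0.1437 0.1171] vx [0.5384 0.5488] vy [0.1631 0.1878]
jaws85 3795 xyz [0.5319 0.2971 0.0846] vx [0.4743 0.5571] vy [0.1926 0.3462]
foam 3218 xyz [0.5287 0.2513 0.0804] vx [0.4793 0.5462] vy [0.2575 0.3052]
base 2653 xyz [0.5534 0.2116 0.0123] vx [0.4666 0.5649] vy [0.1604 0.3234]
ball 201 xyz [0.4902 0.0885 0.1086] vx [0.475  0.4945] vy [0.1099 0.1226]
terrain max 0.3386137584985209
```

View pics/w1.png

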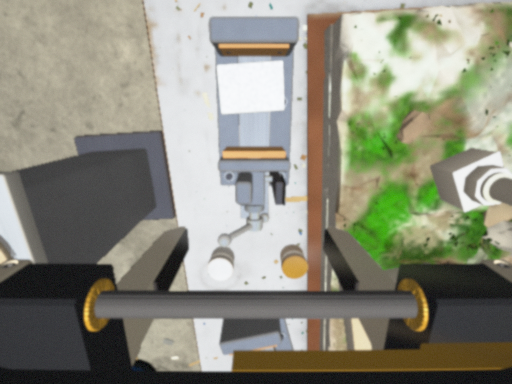

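The wrist view shows the jaw's post and lever at about (243,185)/(279,187), the ball at (224,240), the foam at (251,87), and the tool lined up with the vise. I'll go down over the post and lever.

```bash
python3 -m crank '[[[0,0,-4,0,0,0,100],[0,0,-8,0,0,0,100],[0,0,-11,0,0,0,100],[0,0,-13,0,0,0,100],[0,0,-13,0,0,0,100]]]'
python3 -m crank '[[[0,0,0,0,0,0,60],[0,0,0,0,0,0,0],[0,0,0,0,0,0,0],[0,0,0,0,0,0,0],[0,0,0,0,0,0,0]]]'
```

```text
time: 2.52
tool_pos: [0.5271, 0.1429, 0.1014]
tcp_rot: [[0.056, 0.998, -0.003], [0.998, -0.056, -0.0], [-0.001, -0.003, -1.0]]
contact_force: [0.5, 0.9, 0.3]
width: 0.0929
grasp_force: 0.0
time: 3.15
tool_pos: [0.5298, 0.1417, 0.1032]
tcp_rot: [[0.059, 0.998, 0.002], [0.998, -0.059, 0.0], [0.001, 0.002, -1.0]]
contact_force: [-3.2, 0.9, 11.3]
width: 0.0482
grasp_force: 12.1
```

```bash
python3 -m crank '[[[0,0,0,0,0,0,0],[0,0,0,0,0,0,0],[0,0,0,0,0,0,0]]]'
```

```text
time: 3.52
tool_pos: [0.5273, 0.1419, 0.1031]
tcp_rot: [[0.059, 0.998, -0.002], [0.998, -0.059, 0.001], [0.001, -0.002, -1.0]]
contact_force: [-6.4, 1.5, 9.1]
width: 0.0428
grasp_force: 31.0
```

```bash
python3 -m crank '[[[0.03,0.5,0,0,0,0,0],[0.07,1.2,0,0,0,0,0],[0.12,2,0,0,0,0,0],[0.18,3,0,0,0,0,0],[0.18,3,0,0,0,0,0]]]'
```

```text
time: 4.15
tool_pos: [0.5291, 0.1727, 0.1031]
tcp_rot: [[0.058, 0.998, -0.002], [0.998, -0.058, 0.001], [0.001, -0.002, -1.0]]
contact_force: [-6.0, 2.3, 9.6]
width: 0.0427
grasp_force: 30.9
```

```bash
python3 -m crank '[[[0.03,0.4,0,0,0,0,0],[0.05,0.8,0,0,0,0,0],[0.05,0.8,0,0,0,0,0]]]'; python3 -m crank '[[[0.02,0.3,0,0,0,0,0],[0.04,0.6,0,0,0,0,0],[0.04,0.6,0,0,0,0,0]]]'
python3 - <<'E'
from h import *
im,d,P,st=snap('wrist'); cv2.imwrite('pics/w2.png',im); print(st['tool_pos'],st['contact_force'])
E
```

```text
time: 4.53
tool_pos: [0.5295, 0.1801, 0.1032]
tcp_rot: [[0.058, 0.998, -0.002], [0.998, -0.058, 0.001], [0.001, -0.002, -1.0]]
contact_force: [-5.9, 1.8, 10.2]
width: 0.0427
grasp_force: 31.0
time: 4.9
tool_pos: [0.5299, 0.1858, 0.1031]
tcp_rot: [[0.058, 0.998, -0.002], [0.998, -0.058, 0.0], [0.0, -0.002, -1.0]]
contact_force: [-6.1, -0.1, 9.9]
width: 0.0426
grasp_force: 31.0
[0.52987807 0.18584834 0.10312888] [-6.0713995  -0.06265518  9.91349769]
```

View pics/w2.png

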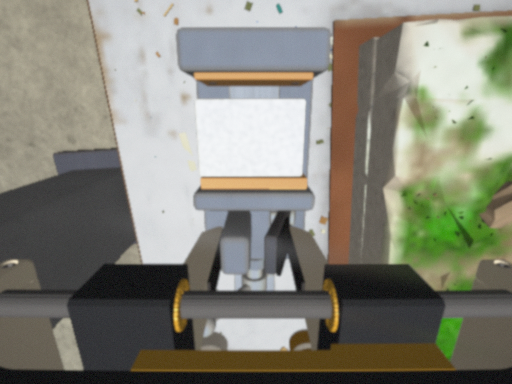

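The jaw is against the foam (row 177), which is now square. About 11 mm of gap is left to the fixed jaw (rows 81–98).

```bash
python3 -m crank '[[[0.02,0.4,0,0,0,0,0],[0.05,0.8,0,0,0,0,0],[0.05,0.8,0,0,0,0,0]]]'; python3 -m crank '[[[0.01,0.2,0,0,0,0,0],[0.01,0.2,0,0,0,0,0],[0.01,0.2,0,0,0,0,0]]]'
```

```text
time: 5.32
tool_pos: [0.5304, 0.194, 0.1031]
tcp_rot: [[0.058, 0.998, -0.002], [0.998, -0.058, 0.001], [0.0, -0.002, -1.0]]
contact_force: [-6.3, 0.6, 10.0]
width: 0.0426
grasp_force: 31.0
time: 5.7
tool_pos: [0.5304, 0.1957, 0.1031]
tcp_rot: [[0.059, 0.998, -0.002], [0.998, -0.059, 0.0], [0.0, -0.002, -1.0]]
contact_force: [-6.5, 1.0, 10.0]
width: 0.0427
grasp_force: 31.0
```

```bash
for i in 1 2 3; do echo; done; python3 -m crank '[[[0.01,0.15,0,0,0,0,0],[0.01,0.15,0,0,0,0,0],[0.01,0.15,0,0,0,0,0]]]'; python3 -m crank '[[[0.01,0.15,0,0,0,0,0],[0.01,0.15,0,0,0,0,0],[0.01,0.15,0,0,0,0,0]]]'
python3 - <<'E'
from h import *
im,d,P,st=snap('wrist'); cv2.imwrite('pics/w3.png',im[0:260,150:350].repeat(2,0).repeat(2,1))
E
```

```text
time: 6.08
tool_pos: [0.5305, 0.197, 0.1031]
tcp_rot: [[0.059, 0.998, -0.002], [0.998, -0.059, 0.0], [0.0, -0.002, -1.0]]
contact_force: [-6.4, -0.5, 10.5]
width: 0.0428
grasp_force: 31.0
time: 6.45
tool_pos: [0.5306, 0.1979, 0.1031]
tcp_rot: [[0.059, 0.998, -0.002], [0.998, -0.059, -0.0], [-0.001, -0.002, -1.0]]
contact_force: [-6.4, -2.0, 10.8]
width: 0.0424
grasp_force: 31.1
```

View pics/w3.png

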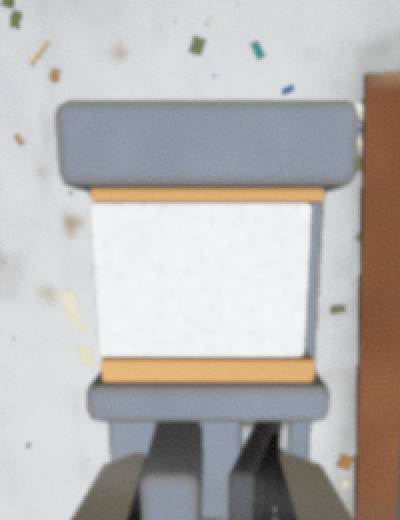

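The foam now touches both facings (crop rows 203 and 357). I'll add a little preload.

```bash
python3 -m crank '[[[0.01,0.2,0,0,0,0,0],[0.01,0.2,0,0,0,0,0],[0.01,0.2,0,0,0,0,0]]]'
```

```text
time: 6.88
tool_pos: [0.5306, 0.1992, 0.1031]
tcp_rot: [[0.059, 0.998, -0.003], [0.998, -0.059, -0.001], [-0.001, -0.003, -1.0]]
contact_force: [-6.5, -5.8, 12.2]
width: 0.0429
grasp_force: 31.1
```

```bash
python3 -m crank '[[[0,0,0,0,0,0,90],[0,0,0,0,0,0,90],[0,0,0,0,0,0,90],[0,0,0,0,0,0,90],[0,0,0,0,0,0,90]]]'; python3 -m crank '[[[0,0,2,0,0,0,90],[0,0,6,0,0,0,90],[0,0,10,0,0,0,90],[0,-4,10,0,0,0,50],[0,-4,10,0,0,0,0]]]'
python3 - <<'E'
from h import *
im,d,P,st=snap('wrist'); cv2.imwrite('pics/w4.png',im); print(st['tool_pos'],st['contact_force'])
snap('top')
E
python3 m.py wrist; python3 m.py top
```

```text
time: 7.5
tool_pos: [0.5318, 0.2008, 0.1025]
tcp_rot: [[0.059, 0.998, -0.001], [0.998, -0.059, -0.0], [-0.0, -0.001, -1.0]]
contact_force: [0.1, 0.5, -0.2]
width: 0.0829
grasp_force: 0.0
time: 8.12
tool_pos: [0.532, 0.1579, 0.2034]
tcp_rot: [[0.062, 0.998, 0.001], [0.998, -0.062, -0.0], [-0.0, 0.001, -1.0]]
contact_force: [-1.1, 0.4, -0.7]
width: 0.0683
grasp_force: 0.0
[0.53204276 0.15794325 0.20336539] [-1.05673445  0.37086629 -0.73461166]
post/lever 531 xyz [0.5179 0.2019 0.1169] vx [0.4964 0.5135] vy [0.2199 0.2437]
post/lever 358 xyz [0.5562 0.1995 0.1171] vx [0.5381 0.5488] vy [0.2193 0.2444]
jaws85 4686 xyz [0.5326 0.2961 0.0847] vx [0.4745 0.557 ] vy [0.2486 0.3459]
foam 4529 xyz [0.5306 0.252  0.0808] vx [0.4799 0.5489] vy [0.2487 0.3099]
base 2495 xyz [0.5467 0.1728 0.0123] vx [0.4664 0.565 ] vy [0.1582 0.322 ]
jaws85 8 xyz [0.5076 0.1387 0.0851] vx [0.4948 0.5035] vy [0.1652 0.2095]
  return _methods._mean(a, axis=axis, dtype=dtype,
  ret = um.true_divide(
Traceback (most recent call last):
  File "m.py", line 16, in <module>
    rep('ball',R&(Z>.09)&(P[...,1]<.115))
    ~~~^^^^^^^^^^^^^^^^^^^^^^^^^^^^^^^^^^
  File "m.py", line 7, in rep
    print(n,m.sum(),'xyz',np.median(q,0).round(4),'vx',np.percentile(a,[2,98]).round(4),'vy',np.percentile(b,[2,98]).round(4))
                                                       ~~~~~~~~~~~~~^^^^^^^^^^
IndexError: index -1 is out of bounds for axis 0 with size 0
  return _methods._mean(a, axis=axis, dtype=dtype,
  ret = um.true_divide(
Traceback (most recent call last):
  File "m.py", line 14, in <module>
    rep('foam',R&(abs(Z-.08)<.004)&(P[...,1]>.2)&(P[...,1]<.28))
    ~~~^^^^^^^^^^^^^^^^^^^^^^^^^^^^^^^^^^^^^^^^^^^^^^^^^^^^^^^^^
  File "m.py", line 7, in rep
    print(n,m.sum(),'xyz',np.median(q,0).round(4),'vx',np.percentile(a,[2,98]).round(4),'vy',np.percentile(b,[2,98]).round(4))
                                                       ~~~~~~~~~~~~~^^^^^^^^^^
IndexError: index -1 is out of bounds for axis 0 with size 0
```

View pics/w4.png

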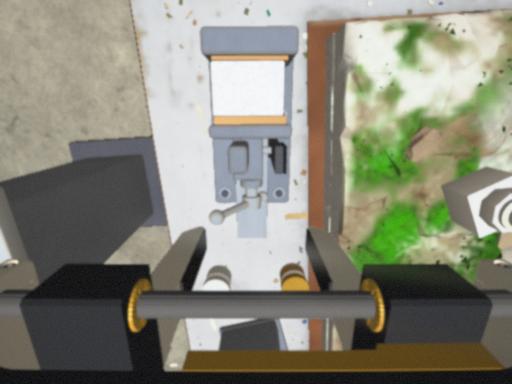

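The foam is clamped square between the facings, the lever is free, and the bar's ball is at (217,217). Next I'll close the fingers and move above the ball.

```bash
python3 -m crank '[[[-2,-1,0,0,0,0,0],[-4.3,-2,0,0,0,0,0],[-4.3,-2,-1,0,0,0,0],[-4.3,-2,-4,0,0,0,0],[-4.3,-2,-5,0,0,0,0]]]';python3 -m crank '[[[0,0,0,0,0,0,0],[0,0,0,0,0,0,0],[0,0,0,0,0,0,0]]]'
python3 - <<'E'
from h import *
st=monitor.get_state(); p=st['tool_pos']; yaw=np.radians(-3.4); c,s=np.cos(yaw),np.sin(yaw)
for a in (.96,.7,.4,.1,-.1,-.3):
    vx=.5166-.06*np.cos(a)-.003; vy=.170; z=.055+.06*np.sin(a)+.022
    print(a,((np.array([c*vx-s*vy,s*vx+c*vy,z])-p)*100).round(2))
E
```

```text
time: 8.85
tool_pos: [0.4892, 0.1414, 0.1508]
tcp_rot: [[0.058, 0.998, -0.002], [0.998, -0.058, -0.001], [-0.001, -0.002, -1.0]]
contact_force: [0.7, -0.2, 0.4]
width: 0.0101
grasp_force: 0.0
time: 9.22
tool_pos: [0.4896, 0.1408, 0.1532]
tcp_rot: [[0.059, 0.998, 0.001], [0.998, -0.059, 0.0], [0.001, 0.001, -1.0]]
contact_force: [0.3, -0.5, 0.1]
width: 0.0003
grasp_force: 0.0
0.96 [-0.12  0.05 -2.71]
0.7 [-1.26  0.12 -3.76]
0.4 [-2.2   0.17 -5.29]
0.1 [-2.64  0.2  -7.02]
-0.1 [-2.64  0.2  -8.22]
-0.3 [-2.4   0.19 -9.4 ]
```

```bash
python3 -m crank '[[[-0.1,0.1,-1.5,0,0,0,0],[-0.2,0.1,-2.7,0,0,0,0],[-0.7,0.1,-3.2,0,0,0,0],[-1.3,0.1,-3.8,0,0,0,0],[-1.3,0.1,-3.8,0,0,0,0]]]'
```

```text
time: 9.85
tool_pos: [0.473, 0.1418, 0.1135]
tcp_rot: [[0.058, 0.998, -0.006], [0.998, -0.058, -0.0], [-0.001, -0.006, -1.0]]
contact_force: [-5.6, 1.9, 5.9]
width: 0.0006
grasp_force: 3.2
```

```bash
python3 -m crank '[[[-0.5,0,-0.7,0,0,0,0],[-0.9,0.1,-1.5,0,0,0,0],[-1.1,0.1,-2.4,0,0,0,0],[-1.3,0.1,-3.2,0,0,0,0],[-1.3,0.1,-3.2,0,0,0,0]]]'; python3 -m crank '[[[0,0,-0.6,0,0,0,0],[0,0,-1.2,0,0,0,0],[0.1,0,-1.8,0,0,0,0],[0.2,0,-2.4,0,0,0,0],[0.2,0,-2.4,0,0,0,0]]]'
```

```text
time: 10.48
tool_pos: [0.4597, 0.1419, 0.0811]
tcp_rot: [[0.059, 0.998, -0.007], [0.998, -0.059, -0.001], [-0.002, -0.007, -1.0]]
contact_force: [-3.2, 0.2, 3.7]
width: 0.0003
grasp_force: 2.0
time: 11.1
tool_pos: [0.4657, 0.1426, 0.0581]
tcp_rot: [[0.059, 0.998, 0.0], [0.998, -0.059, -0.0], [-0.0, 0.001, -1.0]]
contact_force: [0.9, -0.2, 0.6]
width: 0.0004
grasp_force: 0.0
```

```bash
python3 -m crank '[[[-0.5,0,0.5,0,0,0,0],[-1.5,0,3,0,0,0,0],[-1.5,-3,8,0,0,0,0],[-1.5,-6,13,0,0,0,0],[-1.5,-6,14,0,0,0,0]]]'; python3 - <<'E'
from h import *
im,d,P,st=snap('wrist'); cv2.imwrite('pics/w5.png',im)
p=P[(P[...,0]>.44)&(P[...,0]<.52)&(P[...,1]>.12)&(P[...,1]<.155)&(P[...,2]>.025)&(P[...,2]<.13)]
yaw=np.radians(-3.4);ex=np.array([np.cos(yaw),np.sin(yaw)])
v=p[:,:2]@ex
for lo in np.arange(.44,.53,.01):
    q=p[(v>=lo)&(v<lo+.01)]
    if len(q): print(round(lo,3),len(q),np.percentile(q[:,2],[50,95]).round(3))
E
```

```text
time: 11.72
tool_pos: [0.4511, 0.0811, 0.2018]
tcp_rot: [[0.062, 0.998, 0.005], [0.998, -0.062, 0.002], [0.002, 0.005, -1.0]]
contact_force: [0.4, 0.3, -0.4]
width: 0.0002
grasp_force: 0.0
0.45 86 [0.042 0.044]
0.46 87 [0.042 0.044]
0.47 63 [0.045 0.047]
0.48 68 [0.048 0.051]
0.49 166 [0.031 0.053]
0.5 335 [0.031 0.064]
0.51 31 [0.031 0.064]
```

View pics/w5.png

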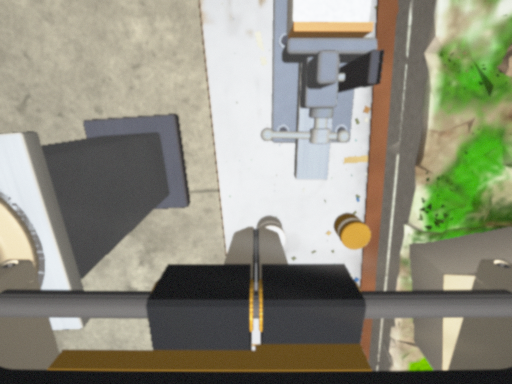

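The ball at (267,135) has its top at z ≈ 0.044, so the screw is at about 1.28 rad. I'll back off and do a last check.

```bash
python3 -m crank '[[[0,-3,2,0,0,0,0],[0,-7,4,0,0,0,0],[0,-10,4,0,0,0,0],[0,-10,4,0,0,0,0]]]'; python3 - <<'E'
from h import *
im,d,P,st=snap('side'); print(st['contact_force'],st['time'])
im2,d,P,st=snap('top')
a=cv2.resize(im[125:205,215:285],None,fx=5,fy=5); b=cv2.resize(im2[165:225,115:235],None,fx=3.3,fy=3.3)
o=np.zeros((600,350,3),np.uint8); o[:400]=a; b=b[:,:350]; o[400:400+min(200,b.shape[0]),:b.shape[1]]=b[:200]; cv2.imwrite('pics/f.png',o)
E
```

```text
time: 12.28
tool_pos: [0.4499, -0.0181, 0.238]
tcp_rot: [[0.061, 0.998, -0.0], [0.998, -0.061, -0.0], [-0.0, -0.0, -1.0]]
contact_force: [0.1, 0.8, -0.3]
width: 0.0011
grasp_force: 0.0
[ 0.06769118  0.82836872 -0.2972356 ] 12.275
```

View pics/f.png

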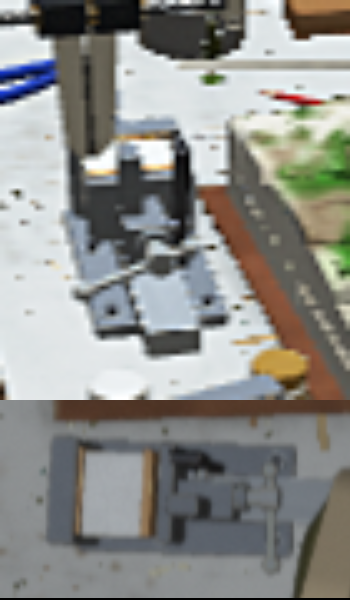

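The foam is square between both facings (lower crop, (115,492)). The bar is level or slightly lower, the lever is free and the gripper is clear, so I'll hand it in.

```bash
python3 -c "
from cell import workorder
print(workorder.close_job())"
```

```text
the job is handed in; nothing more can be done
None
```

I handed the job in at about 12 s: the foam block is nipped square between the jaws, the lever is let go, the screw is turned to about 1.28 rad by camera, and the empty vise was not touched. The clamping force was not measured directly, and the hand-in gave no verdict.

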